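# Lay out two gauges for comparison with the master

### The arm

A 7-joint arm with a two-finger parallel gripper is mounted at the origin on the work surface. World frame = base frame: x ahead of the robot, y to its left, z up, the work surface at z = 0. Lengths are in m, angles in rad, forces in N, time in s.
With the tool pointing down it reaches from about 0.4 to 0.925 m from the base axis. Payload 5.6 kg.
Tool frame: the origin (TCP) lies midway between the tips of the shut fingers; the grasp point (between the pads) lies 19 mm behind it; z points along the fingers, y is the line along which they close (so a half turn about z gives the same grasp; the last joint's range is limited). The gripper opens to 85 mm and grips with 20 to 120 N. Pads are 22 mm wide; open, the fingers measure 114 mm over their backs; the gripper's body (76 mm by 85 mm) begins 54 mm behind the grasp point. The pads swing forward as they close: fully open they stand 13 mm farther back than shut.
Start: joints at [-1.29, 0.468, -0.012, 1.603, 0.006, 1.071, -0.056], TCP at [0.207, 0.616, 0.231] pointing down, gripper open.
Joint ranges: [-2.53, 2.53], [-0.31, 2.02], [-1.57, 1.55], [0.28, 2.44], [-1.29, 4.43], [0.15, 1.84], [-2.92, 2.92]. Speed limits (rad/s): [2.57, 2.57, 3.14, 3.14, 3.14, 3.14, 3.14].

### API

Orientations are given as a rotation vector (axis times angle).
In Python, from bench import readout, viewer, env gives the robot as it stands.
- The arm moves only by the tool carry_out, never from a script. Its arguments are lists of equal length, an entry for each row: "grip": the gripper command: -1 is shut, 1 is fully open, values between are in proportion; "slide": the shift along the tool's x, y, z normalised to -1 to 1, where 1 is 12 cm, a list of three; "turn": the turn about the tool's z normalised to -1 to 1, where 1 is 2 pi rad. A call has 1 to 10 rows; each row is the pose to reach, as a shift and turn from the pose commanded when the call began, along the tool's axes at that moment, turning the shorter way round; what a row does not reach only later rows make up. A row lasts 1/8 s, in which the tool goes at most 62.5 mm and 10.7 degrees, less where a joint would pass 70% of its speed; a pose out of reach is approached as far as the arm can. A call with a number of a shift or a turn outside -1 to 1 is refused whole. A call with a gripper value outside its range is refused whole. The fingers move at their own pace and stop on an object; "grip_force" is the grip in N (left out, the last holds). Time passes only in rows, so rows that repeat a pose let the fingers close. It gives the time, the measured TCP pose, the force, the opening and the grip force at its end, in the units of the state.
- readout.observe(): the state, without advancing time (a new reading comes with each control period).
- viewer.camera(name): name is "scene" or "top" or "wrist"; returns (picture, depth): 420x560x3 uint8, red, green, blue; 420x560 float32, m along the optical axis (not along the pixel's ray), 0 where there is no reading.
- viewer.get_calibration(name): a dict with "vertical_fov" (degrees; the focal length in pixels is half the picture's height over the tangent of half this angle, whatever the lens; pixels are square), "cx", "cy" (the principal point, pixels), "origin" and "attitude" of the camera in the world. Camera axes: x right, y up, looking along -z (the intrinsics and any distortion apply to the point x, -y, -z); pixel columns grow to the right and rows downward; lengths in m; the calibration is good to about 2 mm. A picture is of the moment at which its call begins: read the wrist's pose just before it. get_calibration takes no time and is no camera call; for the wrist camera it gives the pose at the moment of the call.
- env.sign_off(): hands the job in; it is judged then, once.
The state is a dict: "time_s": time; "joint_pos": joint angles; "joint_velocities": joint speeds; "joint_efforts": joint torques, N m; "eef_pos": TCP position; "eef_rot": TCP orientation; "ft_force": force on the tool from outside, world axes, zero at the start; "wrist_torque": the same for the moment, N m; "opening": opening from 0.0 (shut) to 1.0 (fully open); "grasp_force": force on a finger pad.
Only numpy, scipy, OpenCV 4.12 (cv2) and the standard library are available. Lean on these libraries where they do the work, as an engineer would, in place of code of your own. Each camera call takes 0.05 s, during which the arm holds its last target. There are 200 camera calls.

### The job

Lay out the calibration set around the fixed master gauge: put the white-dial gauge dial up in the centre of the green pad and the blue-dial gauge dial up in the centre of the yellow pad on the master's other side. Stand the brass adapter upright on the table midway between the master and the white-dial gauge, in line with them, and set the orange marker in the middle of the blue-dial gauge's face. Let go of everything, and leave the black-dial gauge and the steel adapter where they are.

Things in the scene. Friction and masses are not known exactly. Their poses are not given: they have to be found in the camera images.
- master: master gauge, fixed to the table, dial up: round steel case 80 mm in diameter, 45 mm tall, white dial with red marks and a red needle; its brass stem points along its own +x axis, roughly away from the robot, to 78 mm from its axis. Origin on its axis, at the table. Its y axis runs through the centres of both pads.
- green_pad: green round rubber pad fixed to the table, 84 mm in diameter, 3 mm thick; origin at the centre of its underside, on the table. It lies on the left or on the right of the master gauge, its centre 170 mm from the master's axis along the master's y axis.
- yellow_pad: yellow round rubber pad fixed to the table, 84 mm in diameter, 3 mm thick; origin at the centre of its underside, on the table. It lies on the left or on the right of the master gauge, its centre 170 mm from the master's axis along the master's y axis.
- white_c (a point): pressure gauge lying dial up: black round case 52 mm in diameter, 30 mm tall, flat top, white dial with black marks and a black needle; a brass stem (up to 13 mm wide, its axis 14 mm above the underside) sticks out sideways along its -x axis to 51 mm from the case's axis. Loose, about 160 g. This point is on the case's axis, half-way up (15 mm above the underside); z is up. It goes on the green pad; its stem may point any way.
- blue_c (a point): pressure gauge lying dial up: black round case 52 mm in diameter, 30 mm tall, flat top, blue dial with white marks and a white needle; a brass stem (up to 13 mm wide, its axis 14 mm above the underside) sticks out sideways along its -x axis to 51 mm from the case's axis. Loose, about 160 g. This point is on the case's axis, half-way up (15 mm above the underside); z is up. It goes on the yellow pad; its stem may point any way.
- black_c (a point): pressure gauge lying dial up: black round case 52 mm in diameter, 30 mm tall, flat top, black dial with white marks and a yellow needle; a brass stem (up to 13 mm wide, its axis 14 mm above the underside) sticks out sideways along its -x axis to 51 mm from the case's axis. Loose, about 160 g. This point is on the case's axis, half-way up (15 mm above the underside); z is up. Not part of the job: leave it alone.
- brass_ad_c (a point): brass (golden) threaded adapter standing upright: round foot 29 mm in diameter, 20 mm tall, with a round 18 mm thread above, 34 mm tall in all. Loose, about 90 g. This point is on its axis, half-way up (17 mm above the underside); z is up. It goes midway between the master's axis and the green pad's centre, about 85 mm from each.
- steel_ad_c (a point): steel (silver-grey) threaded adapter standing upright: round foot 29 mm in diameter, 20 mm tall, with a round 18 mm thread above, 34 mm tall in all. Loose, about 90 g. This point is on its axis, half-way up (17 mm above the underside); z is up. Not part of the job: leave it alone.
- marker_c (a point): orange plastic status marker, a plain round puck 32 mm in diameter and 22 mm tall. Loose, about 30 g. This point is at its centre, 11 mm above its underside; z is up. It goes on the face of the blue-dial gauge.
There are look-alikes about, which are no part of the job. Leave any pink or purple look-alike of the part that bears marker_c alone.

How it is judged:
At the end, for the whole second after the job is handed in: White gauge flat on green pad, blue on yellow, within 13 mm of centre; brass adapter upright on the table, within 15 mm of the line master to green pad, 68-108 mm from the master's axis, under 108 mm from the pad's centre; marker flat on the blue face within 13 mm of centre; all released, at rest (horizontal distance between white_c and green_pad below 0.013 m and height (world z) of each of white_c, blue_c below 0.023 m and angle between each of white_c, blue_c, brass_ad_c's own z axis and vertical below 0.12 rad and horizontal distance between blue_c and yellow_pad below 0.013 m and x of brass_ad_c in the frame of master between -0.015 and 0.015 m and horizontal distance between brass_ad_c and master between 0.068 and 0.108 m and horizontal distance between brass_ad_c and green_pad below 0.108 m and height (world z) of brass_ad_c below 0.022 m and horizontal distance between marker_c and blue_c below 0.013 m and z of marker_c in the frame of blue between 0.037 and 0.045 m and angle between marker_c's own z axis and vertical below 0.15 rad and linear speed of each of white, blue, brass_ad, marker below 0.01 m/s); the robot touches nothing.
It fails at once if the black-dial gauge is moved more than 25 mm from its place or tipped (distance of black_c from where it was at the start of the episode above 0.025 m or angle between black_c's own z axis and vertical above 0.5 rad).
It fails at once if the steel adapter is moved more than 25 mm from its place or knocked over (distance of steel_ad_c from where it was at the start of the episode above 0.025 m or angle between steel_ad_c's own z axis and vertical above 0.5 rad).
It also fails if it takes over 104 s, if anything falls off the work surface, if the arm or the gripper's body presses on something with over 40 N, if the wrist force passes 120 N, or if a joint passes its speed limit or range.

## Working session

There is one attempt and no reset: what is moved stays moved. The work goes in short steps, Python scripts to look and compute and a tool call to move; the robot and the scene stay as the last step left them, time stands still between calls to the robot, and variables do not carry over. Pictures are saved under pics/ and viewed, at most 14 in all, crops included, and the job is handed in when it is done.

Besides the shell and the picture viewer there is one more tool, called after "Request:" in YAML: its name, and indented under it one key for each argument. carry_out: Moves the arm, as the interface text tells. Its arguments: {"type":"object","properties":{"grip":{"type":"array","items":{"type":"number"}},"slide":{"type":"array","items":{"type":"array","items":{"type":"number"}}},"turn":{"type":"array","items":{"type":"number"}},"grip_force":{"type":"number"}},"required":["grip","slide","turn"]}

```bash
ls; mkdir -p pics; cat > h.py <<'E'
import numpy as np, cv2
from scipy.spatial.transform import Rotation as R
from bench import readout, viewer, env
def shot(n):
    c=viewer.get_calibration(n); im,d=viewer.camera(n); return im,d,c
def att(c):
    a=np.array(c["attitude"],float)
    return a if a.shape==(3,3) else (R.from_rotvec(a).as_matrix() if a.size==3 else R.from_quat(a).as_matrix())
def cloud(d,c):
    f=210/np.tan(np.radians(c["vertical_fov"])/2)
    v,u=np.mgrid[0:420,0:560]
    P=np.stack([(u-c["cx"])/f*d,-(v-c["cy"])/f*d,-d],-1)
    return P@att(c).T+np.array(c["origin"])
E
python3 - <<'E'
from h import *
for n in ["scene","top","wrist"]:
    im,d,c=shot(n); print(n,c); cv2.imwrite(f"pics/{n}0.png",im[:,:,::-1]); np.savez(f"{n}0.npz",im=im,P=cloud(d,c),d=d)
s=readout.observe(); print(s)
E
```

```text
pics
scene {'vertical_fov': 47.509205656854185, 'cx': 279.41277898722825, 'cy': 213.73238982563603, 'origin': array([1.31488967, 0.32181806, 0.77758195]), 'attitude': array([0.55203196, 0.83633976, 1.81162155])}
top {'vertical_fov': 50.1178527347589, 'cx': 279.514547719269, 'cy': 203.17894793485058, 'origin': array([0.36854589, 0.01774823, 0.97293329]), 'attitude': array([ 0.1265051 , -0.17766493, -1.58975868])}
wrist {'vertical_fov': 59.23816341889162, 'cx': 280.1220739023648, 'cy': 205.8637206856674, 'origin': array([0.12977119, 0.64284303, 0.37270451]), 'attitude': array([-0.28031346, -0.20016344,  1.23614231])}
{'time_s': 0.15, 'joint_pos': array([-1.29000237,  0.46817399, -0.01159553,  1.60342734,  0.0060379 ,
        1.07140538, -0.0563057 ]), 'joint_velocities': array([ 0.0014784 , -0.00128727, -0.00034913, -0.00358754, -0.00022328,
        0.00198632,  0.00055398]), 'joint_efforts': array([ 5.77113242e-04, -5.32790744e+01,  2.13897770e-02, -2.51552153e+01,
        1.14699875e-02,  5.58980086e-03,  2.71168739e-05]), 'eef_pos': array([0.20674219, 0.61578367, 0.23055143]), 'eef_rot': array([-5.06473645e-01, -3.10041457e+00,  2.16536317e-03]), 'ft_force': array([-0.11700198, -0.50649177, -0.01856131]), 'wrist_torque': array([ 0.04012753,  0.00440472, -0.03503716]), 'grasp_force': 0.0, 'opening': 0.9970249885435838}
```

View pics/top0.png

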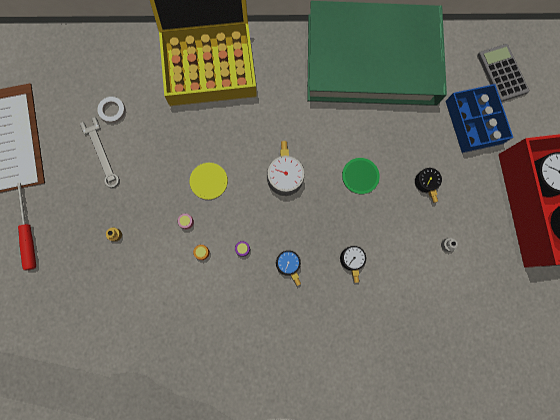

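View pics/scene0.png

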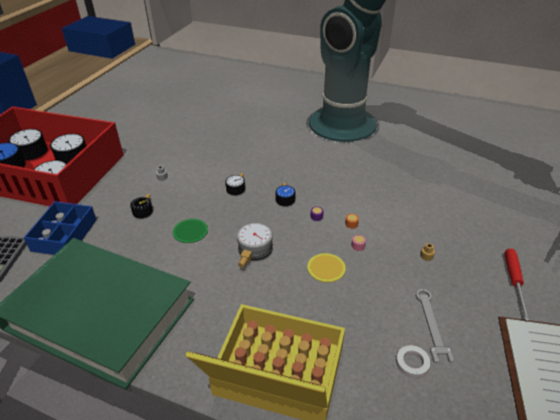

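The top view shows yellow pad at (208,181), master at (286,174) and green pad at (361,176). The white gauge is at (353,258), blue at (288,263), brass adapter at (113,234), orange marker at (202,253), purple at (242,248), pink at (185,221), steel at (450,244) and black at (428,180). The scene view agrees.

```bash
cat >> h.py <<'E'
def top(P,seed,z,r,tol=.004,win=30):
    """centre of the smallest circle round the points within tol of height z near the seed pixel, kept within r of the seed cluster"""
    u,v=seed; Q=P[max(0,v-win):v+win,max(0,u-win):u+win].reshape(-1,3)
    c=P[v,u][:2]
    for _ in range(6):
        m=(abs(Q[:,2]-z)<tol)&(np.hypot(*(Q[:,:2]-c).T)<r*1.25)
        if m.sum()<4: return None
        (cx,cy),rad=cv2.minEnclosingCircle(Q[m,:2].astype(np.float32)); c=np.array([cx,cy])
    return c.round(4),round(rad,4),Q[m].mean(0).round(4),int(m.sum())
E
python3 - <<'E'
from h import *
D=np.load("top0.npz");P=D["P"]; print("table z",[P[v,u].round(4) for u,v in [(250,330),(450,300),(100,300),(250,220),(330,200)]])
S=dict(master=(286,174,.045,.04),white=(353,258,.03,.026),blue=(288,263,.03,.026),brass=(113,234,.034,.009),marker=(202,253,.022,.016),purple=(242,248,.022,.016),pink=(185,221,.022,.016),steel=(450,244,.034,.009),black=(428,180,.03,.026))
for k,(u,v,z,r) in S.items(): print(k,P[v,u].round(4),top(P,(u,v),z,r,.006))
hsv=cv2.cvtColor(D["im"],cv2.COLOR_RGB2HSV)
for k,(u,v) in dict(y=(208,181),g=(361,176)).items():
    m=(abs(hsv[...,0].astype(int)-int(hsv[v,u,0]))<8)&(hsv[...,1]>120); w=np.zeros_like(m); w[v-30:v+30,u-30:u+30]=1; m&=w
    q=P[m]; print(k,q.mean(0).round(4),q.min(0).round(4),q.max(0).round(4))
D=np.load("scene0.npz");P=D["P"]
S=dict(master=(256,234,.045,.04),white=(235,181,.03,.026),blue=(285,189,.03,.026),brass=(428,247,.034,.009),marker=(352,217,.022,.016))
for k,(u,v,z,r) in S.items(): print(k,P[v,u].round(4),top(P,(u,v),z,r,.006))
for u,v in [(326,267),(190,231),(250,120)]: print(P[v,u].round(4))
E
```

```text
table z [array([ 0.2898,  0.0525, -0.0007]), array([ 0.3392, -0.376 ,  0.0004]), array([ 0.3599,  0.3654, -0.0007]), array([5.222e-01, 4.900e-02, 5.000e-04]), array([ 5.633e-01, -1.289e-01, -5.000e-04])]
master [ 0.6126 -0.0305  0.0457] (array([ 0.6141, -0.0295]), 0.04, array([ 0.6134, -0.0293,  0.0457]), 1055)
white [ 0.4319 -0.1668  0.0297] (array([ 0.4321, -0.168 ]), 0.0259, array([ 0.4321, -0.1677,  0.0307]), 476)
blue [ 0.4248 -0.0296  0.0337] (array([ 0.426 , -0.0295]), 0.0259, array([ 0.4259, -0.0294,  0.0307]), 478)
brass [0.494  0.333  0.0333] (array([0.4967, 0.3383]), 0.0101, array([0.496 , 0.3387, 0.0337]), 71)
marker [0.4511 0.1503 0.0204] (array([0.4535, 0.1532]), 0.0159, array([0.4534, 0.1531, 0.0222]), 182)
purple [0.4594 0.0661 0.0221] (array([0.459 , 0.0664]), 0.0158, array([0.4588, 0.0663, 0.0224]), 177)
pink [0.5196 0.1862 0.0233] (array([0.5206, 0.1873]), 0.0157, array([0.5203, 0.187 , 0.022 ]), 174)
steel [ 0.4561 -0.3749  0.0322] (array([ 0.4564, -0.3804]), 0.0101, array([ 0.4562, -0.3795,  0.0338]), 73)
black [ 0.5971 -0.3413  0.0301] (array([ 0.5961, -0.3473]), 0.0295, array([ 0.5989, -0.3447,  0.0308]), 435)
y [0.6108 0.1394 0.0085] [ 0.3685  0.0177 -0.0022] [0.6541 0.18   0.9729]
g [ 0.6166 -0.1988  0.0053] [ 0.3685 -0.2401 -0.0024] [0.6584 0.0177 0.9729]
master [ 0.6166 -0.0235  0.0477] (array([ 0.6155, -0.0263]), 0.0417, array([ 0.6197, -0.0265,  0.0457]), 730)
white [ 0.4368 -0.1645  0.0312] (array([ 0.433 , -0.1662]), 0.028, array([ 0.4373, -0.1655,  0.0303]), 217)
blue [ 0.4221 -0.0304  0.032 ] (array([ 0.4292, -0.0305]), 0.0286, array([ 0.4313, -0.0267,  0.0302]), 238)
brass [0.5044 0.3392 0.0346] (array([0.4973, 0.3411]), 0.0101, array([0.4992, 0.3407, 0.0327]), 57)
marker [0.4559 0.1551 0.024 ] (array([0.4558, 0.1567]), 0.0174, array([0.458 , 0.1559, 0.0221]), 106)
[0.6135 0.1416 0.002 ]
[ 0.6246 -0.1939  0.0061]
[ 0.0842 -0.285  -0.0017]
```

```bash
cat >> h.py <<'E'
def go(x,y,z,yaw=None,s=None):
    """slide/turn from here to a TCP target; yaw = world angle (deg) of tool y, mod 180"""
    s=s or readout.observe(); M=R.from_rotvec(s["eef_rot"]).as_matrix()
    d=M.T@(np.array([x,y,z])-s["eef_pos"])/.12
    a=np.degrees(np.arctan2(M[1,1],M[0,1])); t=0 if yaw is None else -(((yaw-a+90)%180)-90)/360
    print("slide",d.round(3),"turn",round(t,4),"yaw",a.round(1),"pos",s["eef_pos"].round(4),"tilt",M[2,2].round(4))
E
python3 - <<'E'
from h import *
D=np.load("top0.npz");P=D["P"]; hsv=cv2.cvtColor(D["im"],cv2.COLOR_RGB2HSV)
c={}
for k,(u,v) in dict(y=(208,181),g=(361,176)).items():
    m=(abs(hsv[...,0].astype(int)-int(hsv[v,u,0]))<8)&(hsv[...,1]>120)&(D["d"]>0); w=np.zeros_like(m); w[v-30:v+30,u-30:u+30]=1; m&=w
    q=P[m]; q=q[abs(q[:,2])<.01]; c[k]=np.array(cv2.minEnclosingCircle(q[:,:2].astype(np.float32))[0]); print(k,q.mean(0).round(4),c[k],cv2.minEnclosingCircle(q[:,:2].astype(np.float32))[1])
print(np.linalg.norm(c["y"]-c["g"]),(c["y"]+c["g"])/2)
for k,(u,v) in dict(blue=(288,263),white=(353,258)).items():
    w=P[v-10:v+35,u-20:u+25].reshape(-1,3); ctr=top(P,(u,v),.03,.026)[0]; r=np.hypot(*(w[:,:2]-ctr).T)
    q=w[(r>.03)&(r<.055)&(w[:,2]>.008)].mean(0)[:2]-ctr; print(k,"stem",np.degrees(np.arctan2(q[1],q[0])))
go(.497,.338,.12,0)
E
```

```text
y [0.6121 0.1401 0.0032] [0.61288232 0.14008647] 0.04307672753930092
g [ 0.6171 -0.1993  0.0034] [ 0.61679864 -0.20082854] 0.04302757605910301
0.3409375033747924 [ 0.61484048 -0.03037103]
blue stem -154.8723785240878
white stem -174.30545639059557
slide [-3.03  -1.424  0.924] turn 0.1985 yaw 71.4 pos [0.2067 0.6158 0.2306] tilt -1.0
```

Request:
carry_out:
  grip: [1,1,1,1,1,1,1,1]
  slide:
    - [-0.5,-0.25,0]
    - [-1,-0.5,0]
    - [-1,-0.5,0]
    - [-1,-0.5,0]
    - [-1,-0.5,0]
    - [-1,-0.5,0]
    - [-1,-0.5,0]
    - [-1,-0.5,0]
  turn: [0.03,0.06,0.09,0.12,0.15,0.18,0.1985,0.1985]
  grip_force: 40

```text
time_s: 1.15
eef_pos: [0.3013, 0.521, 0.231]
eef_rot: [2.22, 2.223, -0.001]
ft_force: [-0.3, -0.2, 0.3]
opening: 0.999
grasp_force: 0.0
```

```bash
python3 -c "
from h import *
go(.497,.338,.12,0)"
```

```text
slide [-1.527  1.629  0.926] turn 0.0002 yaw 0.1 pos [0.3013 0.521  0.231 ] tilt -1.0
```

Request:
carry_out:
  grip: [1,1,1,1]
  slide:
    - [-0.4,0.4,0]
    - [-0.8,0.8,0]
    - [-1,1,0]
    - [-1,1,0]
  turn: [0,0,0,0]

```text
time_s: 1.65
eef_pos: [0.4249, 0.3972, 0.2315]
eef_rot: [2.226, 2.214, 0.0]
ft_force: [-0.8, -0.2, 0.4]
opening: 1.0
grasp_force: 0.0
```

Request:
carry_out:
  grip: [1,1,1,1,1]
  slide:
    - [-0.3,0.3,0.2]
    - [-0.527,0.629,0.5]
    - [-0.527,0.629,0.9]
    - [-0.527,0.629,0.926]
    - [-0.527,0.629,0.926]
  turn: [0,0,0,0,0]

```text
time_s: 2.28
eef_pos: [0.4966, 0.3394, 0.1211]
eef_rot: [-2.218, -2.224, -0.002]
ft_force: [1.5, 0.3, -0.1]
opening: 1.001
grasp_force: 0.0
```

```bash
python3 - <<'E'
from h import *
go(.497,.338,.01,0)
im,d,c=shot("wrist"); cv2.imwrite("pics/w1.png",im[:,:,::-1]); P=cloud(d,c)
m=(P[...,2]>.029)&(P[...,2]<.039)&(np.hypot(P[...,0]-.497,P[...,1]-.338)<.03)
if m.sum()>10: print(P[m].mean(0),cv2.minEnclosingCircle(P[m][:,:2].astype(np.float32)))
E
```

```text
slide [-0.013  0.003  0.926] turn 0.0004 yaw 0.1 pos [0.4966 0.3394 0.1211] tilt -1.0
[0.49692762 0.34339514 0.03335701] ((0.49703341722488403, 0.3425437808036804), 0.010001689195632935)
```

View pics/w1.png

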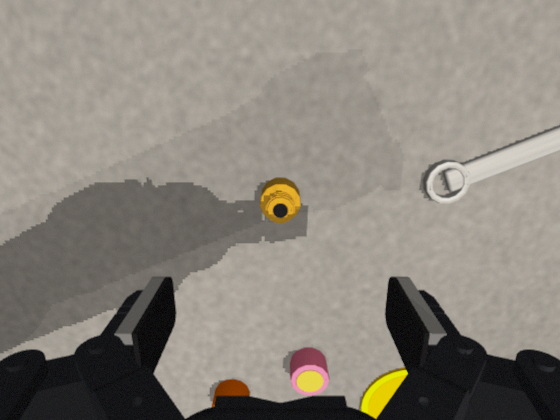

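The wrist view shows the brass adapter at (280,205), between the fingers, at about y = 0.341. I'm descending to grip it.

Request:
carry_out:
  grip: [0.6,0.6,0.6,0.6,-1,-1,-1,-1,-1,-1]
  slide:
    - [0.01,0,0.4]
    - [0.01,0,0.75]
    - [0.01,0,0.96]
    - [0.01,0,0.96]
    - [0.01,0,0.96]
    - [0.01,0,0.96]
    - [0.01,0,0.96]
    - [0.01,0,0.96]
    - [0.01,0,0.96]
    - [0.01,0,0.96]
  turn: [0,0,0,0,0,0,0,0,0,0]

```text
time_s: 3.58
eef_pos: [0.4978, 0.3401, 0.0071]
eef_rot: [-2.221, -2.221, -0.005]
ft_force: [-1.9, -1.1, 6.7]
opening: 0.316
grasp_force: 38.9
```

Request:
carry_out:
  grip: [-1,-1,-1,-1,-1,-1]
  slide:
    - [0,0,-0.35]
    - [0,0,-0.75]
    - [-0.3,0,-0.75]
    - [-0.65,0,-0.75]
    - [-1,0,-0.75]
    - [-1,0,-0.75]
  turn: [0,0,0,0,0,0]

```text
time_s: 4.32
eef_pos: [0.4974, 0.215, 0.0959]
eef_rot: [2.228, 2.214, -0.0]
ft_force: [0.2, 0.2, -1.5]
opening: 0.313
grasp_force: 39.9
```

Request:
carry_out:
  grip: [-1,-1,-1,-1]
  slide:
    - [-0.4,0.1,0]
    - [-0.8,0.3,0]
    - [-1,0.5,0]
    - [-1,0.5,0]
  turn: [0,0,0,0]

```text
time_s: 4.82
eef_pos: [0.5591, 0.0969, 0.0958]
eef_rot: [2.224, 2.215, 0.003]
ft_force: [-1.4, 0.8, -1.4]
opening: 0.317
grasp_force: 40.0
```

Request:
carry_out:
  grip: [-1,-1,-1,-1]
  slide:
    - [-0.4,0.1,0]
    - [-0.8,0.3,0]
    - [-1,0.48,0]
    - [-1,0.48,0]
  turn: [0,0,0,0]

```text
time_s: 5.32
eef_pos: [0.6156, -0.0221, 0.0953]
eef_rot: [2.223, 2.218, 0.001]
ft_force: [-0.3, 0.4, -1.5]
opening: 0.318
grasp_force: 40.0
```

```bash
python3 -c "
from h import *
go(.6158,-.115,.008,0)"
```

```text
slide [-0.774  0.002  0.728] turn -0.0004 yaw -0.1 pos [ 0.6156 -0.0221  0.0953] tilt -1.0
```

Request:
carry_out:
  grip: [-1,-1,-1,-1,-1,-1,-1]
  slide:
    - [-0.4,0,0]
    - [-0.774,0,0]
    - [-0.774,0,0]
    - [-0.774,0,0.4]
    - [-0.774,0,0.65]
    - [-0.774,0,0.72]
    - [-0.774,0,0.72]
  turn: [0,0,0,0,0,0,0]

```text
time_s: 6.2
eef_pos: [0.6146, -0.1116, 0.0089]
eef_rot: [-2.218, -2.223, -0.001]
ft_force: [0.5, 0.3, -1.1]
opening: 0.317
grasp_force: 39.9
```

Request:
carry_out:
  grip: [0.2,0.2,0.2,0.2,0.2,0.4,0.4]
  slide:
    - [0,0,0]
    - [0,0,0]
    - [0,0,0]
    - [0,0,-0.2]
    - [0,0,-0.6]
    - [0,0,-0.95]
    - [0,0,-0.95]
  turn: [0,0,0,0,0,0,0]

```text
time_s: 7.08
eef_pos: [0.617, -0.1145, 0.1266]
eef_rot: [2.218, 2.217, 0.008]
ft_force: [0.3, -1.0, -0.4]
opening: 0.697
grasp_force: 0.0
```

```bash
python3 - <<'E'
from h import *
im,d,c=shot("wrist"); P=cloud(d,c)
m=(P[...,2]>.029)&(P[...,2]<.039)&(np.hypot(P[...,0]-.616,P[...,1]+.115)<.025)
print(m.sum(),P[m].mean(0),cv2.minEnclosingCircle(P[m][:,:2].astype(np.float32)) if m.sum() else 0)
go(.432,-.1675,.11,90)
E
```

```text
621 [ 0.61563977 -0.10869063  0.03331175] ((0.6158406734466553, -0.10922166705131531), 0.00997596699744463)
slide [-0.446 -1.529  0.115] turn 0.2499 yaw -0.0 pos [ 0.6155 -0.114   0.1244] tilt -1.0
```

Request:
carry_out:
  grip: [1,1,1,1,1,1,1,1,1,1]
  slide:
    - [-0.1,-0.3,0]
    - [-0.3,-0.7,0]
    - [-0.446,-1,0]
    - [-0.446,-1,0]
    - [-0.446,-1,0]
    - [-0.446,-1,0]
    - [-0.446,-1,0]
    - [-0.446,-1,0]
    - [-0.446,-1,0]
    - [-0.446,-1,0]
  turn: [0.03,0.06,0.09,0.12,0.15,0.18,0.21,0.24,0.25,0.25]

```text
time_s: 8.38
eef_pos: [0.4936, -0.1671, 0.1215]
eef_rot: [3.141, 0.001, -0.004]
ft_force: [-0.8, -0.3, -0.1]
opening: 1.003
grasp_force: 0.0
```

```bash
python3 -c "
from h import *
go(.432,-.1675,.1,90)"
```

```text
slide [-0.513  0.003  0.18 ] turn 0.0001 yaw -90.0 pos [ 0.4936 -0.1671  0.1215] tilt -1.0
```

Request:
carry_out:
  grip: [1,1,1,1,1,1,-1,-1,-1,-1]
  slide:
    - [-0.4,0,0]
    - [-0.513,0,0]
    - [-0.513,0,0.3]
    - [-0.513,0,0.7]
    - [-0.513,0,0.96]
    - [-0.513,0,0.96]
    - [-0.513,0,0.96]
    - [-0.513,0,0.96]
    - [-0.513,0,0.96]
    - [-0.513,0,0.96]
  turn: [0,0,0,0,0,0,0,0,0,0]

```text
time_s: 9.62
eef_pos: [0.434, -0.1675, 0.0089]
eef_rot: [3.141, 0.0, 0.005]
ft_force: [-0.1, 0.2, 5.8]
opening: 0.593
grasp_force: 40.6
```

```bash
python3 - <<'E'
from h import *
s=readout.observe();print(s["opening"],s["grasp_force"],s["ft_force"].round(1))
im,d,c=shot("top"); P=cloud(d,c); print(top(P,(353,258),.03,.026,.005))
go(.617,-.2,.1,90)
E
```

```text
0.5926434977924384 40.55812418460846 [-0.1  0.2  5.8]
None
slide [ 1.527  0.272 -0.755] turn 0.0 yaw -90.0 pos [ 0.434  -0.1675  0.0089] tilt -1.0
```

Request:
carry_out:
  grip: [-1,-1,-1,-1,-1,-1]
  slide:
    - [0,0,-0.3]
    - [0,0,-0.7]
    - [0.3,0.15,-0.7]
    - [0.7,0.272,-0.7]
    - [1,0.272,-0.7]
    - [1,0.272,-0.7]
  turn: [0,0,0,0,0,0]
  grip_force: 50

```text
time_s: 10.42
eef_pos: [0.5557, -0.1993, 0.0922]
eef_rot: [3.141, 0.005, 0.004]
ft_force: [-0.7, -0.1, -1.6]
opening: 0.588
grasp_force: 53.8
```

```bash
python3 -c "
from h import *
go(.6185,-.2,.013,90)"
```

```text
slide [0.522 0.007 0.661] turn 0.0005 yaw -89.8 pos [ 0.5557 -0.1993  0.0922] tilt -1.0
```

Request:
carry_out:
  grip: [-1,-1,-1,-1,-1,-1]
  slide:
    - [0.35,0,0]
    - [0.522,0.01,0]
    - [0.522,0.01,0.2]
    - [0.522,0.01,0.5]
    - [0.522,0.01,0.66]
    - [0.522,0.01,0.66]
  turn: [0,0,0,0,0,0]

```text
time_s: 11.18
eef_pos: [0.6135, -0.2012, 0.011]
eef_rot: [-3.141, 0.002, 0.004]
ft_force: [0.3, 0.3, -1.2]
opening: 0.594
grasp_force: 58.9
```

Request:
carry_out:
  grip: [0.7,0.7,0.7,0.7,0.7,0.7,0.7]
  slide:
    - [0,0,0]
    - [0,0,0]
    - [0,0,0]
    - [0,0,-0.2]
    - [0,0,-0.6]
    - [0,0,-0.9]
    - [0,0,-0.9]
  turn: [0,0,0,0,0,0,0]

```text
time_s: 12.05
eef_pos: [0.6178, -0.2024, 0.1252]
eef_rot: [3.14, -0.001, 0.012]
ft_force: [-0.2, 0.6, -0.6]
opening: 0.851
grasp_force: 0.0
```

Request:
carry_out:
  grip: [1,1,1,1]
  slide:
    - [-0.4,-0.4,0]
    - [-0.8,-0.8,0]
    - [-1,-1,0]
    - [-1,-1,0]
  turn: [0,0,0,0]

```text
time_s: 12.55
eef_pos: [0.493, -0.078, 0.1199]
eef_rot: [-3.138, -0.005, 0.004]
ft_force: [0.5, 0.2, 0.8]
opening: 1.0
grasp_force: 0.0
```

```bash
python3 - <<'E'
from h import *
im,d,c=shot("top"); P=cloud(d,c); cv2.imwrite("pics/top1.png",im[:,:,::-1])
im,d,c=shot("scene"); Q=cloud(d,c)
for n,p in (("top",P),("scene",Q)):
  for x,y,z,r in ((.617,-.2,.033,.026),(.616,-.112,.034,.01),(.426,-.03,.03,.026)):
    m=(abs(p[...,2]-z)<.005)&(np.hypot(p[...,0]-x,p[...,1]-y)<.035)
    print(n,x,y,m.sum(),p[m].mean(0).round(4) if m.sum() else 0,cv2.minEnclosingCircle(p[m][:,:2].astype(np.float32)) if m.sum() else 0)
go(.426,-.03,.1,90)
E
```

```text
top 0.617 -0.2 0 0 0
top 0.616 -0.112 0 0 0
top 0.426 -0.03 0 0 0
scene 0.617 -0.2 277 [ 0.615  -0.1994  0.0334] ((0.6134442687034607, -0.2003176212310791), 0.027859186753630638)
scene 0.616 -0.112 49 [ 0.618  -0.1098  0.0334] ((0.6168157458305359, -0.11093968152999878), 0.010075726546347141)
scene 0.426 -0.03 227 [ 0.4306 -0.0269  0.0304] ((0.42800045013427734, -0.0255625881254673), 0.027982046827673912)
slide [-0.584 -0.425  0.172] turn 0.0001 yaw -90.0 pos [ 0.496  -0.081   0.1207] tilt -1.0
```

Request:
carry_out:
  grip: [1,1,1,1,1,1,-1,-1,-1,-1]
  slide:
    - [-0.4,-0.3,0]
    - [-0.584,-0.425,0]
    - [-0.584,-0.425,0.3]
    - [-0.584,-0.425,0.7]
    - [-0.584,-0.425,0.95]
    - [-0.584,-0.425,0.95]
    - [-0.584,-0.425,0.95]
    - [-0.584,-0.425,0.95]
    - [-0.584,-0.425,0.95]
    - [-0.584,-0.425,0.95]
  turn: [0,0,0,0,0,0,0,0,0,0]

```text
time_s: 13.9
eef_pos: [0.4267, -0.03, 0.0077]
eef_rot: [-3.141, 0.0, -0.005]
ft_force: [-0.6, -0.5, 8.6]
opening: 0.594
grasp_force: 50.3
```

Request:
carry_out:
  grip: [-1,-1,-1,-1,-1,-1]
  slide:
    - [0,0,-0.3]
    - [0,0,-0.7]
    - [0.2,-0.3,-0.7]
    - [0.5,-0.7,-0.7]
    - [0.9,-1,-0.7]
    - [0.9,-1,-0.7]
  turn: [0,0,0,0,0,0]

```text
time_s: 14.65
eef_pos: [0.5369, 0.0941, 0.0911]
eef_rot: [-3.141, -0.011, -0.007]
ft_force: [-0.9, 0.3, -1.5]
opening: 0.587
grasp_force: 53.9
```

```bash
python3 -c "
from h import *
go(.6135,.1405,.013,90)"
```

```text
slide [ 0.638 -0.381  0.654] turn 0.0011 yaw -89.6 pos [0.5369 0.0941 0.0911] tilt -1.0
```

Request:
carry_out:
  grip: [-1,-1,-1,-1,-1,-1,-1,-1]
  slide:
    - [0.35,-0.2,0]
    - [0.65,-0.41,0]
    - [0.65,-0.41,0]
    - [0.65,-0.41,0.2]
    - [0.65,-0.41,0.5]
    - [0.65,-0.41,0.65]
    - [0.65,-0.41,0.65]
    - [0.65,-0.41,0.65]
  turn: [0,0,0,0,0,0,0,0]

```text
time_s: 15.65
eef_pos: [0.6111, 0.1383, 0.012]
eef_rot: [3.141, -0.002, -0.001]
ft_force: [-0.2, -0.3, -1.8]
opening: 0.594
grasp_force: 56.7
```

Request:
carry_out:
  grip: [0.7,0.7,0.7,0.7,0.7,0.7,0.7]
  slide:
    - [0,0,0]
    - [0,0,0]
    - [0,0,0]
    - [0,0,-0.2]
    - [0,0,-0.6]
    - [0,0,-0.9]
    - [0,0,-0.9]
  turn: [0,0,0,0,0,0,0]

```text
time_s: 16.52
eef_pos: [0.614, 0.1391, 0.1249]
eef_rot: [-3.139, 0.001, -0.011]
ft_force: [-0.5, 0.4, -0.3]
opening: 0.851
grasp_force: 0.0
```

Request:
carry_out:
  grip: [0.2,0.2,0.2,0.2,0.2]
  slide:
    - [-0.4,0,0]
    - [-0.8,-0.1,0]
    - [-1,-0.1,0]
    - [-1,-0.1,0]
    - [-1,-0.1,0]
  turn: [0,0,0,0,0]

```text
time_s: 17.15
eef_pos: [0.4926, 0.1511, 0.1206]
eef_rot: [-3.141, 0.0, -0.002]
ft_force: [0.0, -0.3, 0.2]
opening: 0.603
grasp_force: 0.0
```

```bash
python3 - <<'E'
from h import *
go(.4535,.1535,.1,90)
im,d,c=shot("scene"); Q=cloud(d,c);cv2.imwrite("pics/s1.png",im[:,:,::-1])
im,d,c=shot("wrist"); W=cloud(d,c);cv2.imwrite("pics/w2.png",im[:,:,::-1])
for n,p in (("scene",Q),("wrist",W)):
  for x,y,z,r in ((.613,.14,.033,.026),(.4535,.1535,.022,.016)):
    m=(abs(p[...,2]-z)<.005)&(np.hypot(p[...,0]-x,p[...,1]-y)<r*1.4)
    print(n,x,y,m.sum(),p[m].mean(0).round(4) if m.sum() else 0,cv2.minEnclosingCircle(p[m][:,:2].astype(np.float32)) if m.sum() else 0)
E
```

```text
slide [-0.326 -0.02   0.171] turn -0.0 yaw -90.0 pos [0.4926 0.1511 0.1206] tilt -1.0
scene 0.613 0.14 357 [0.614  0.1387 0.0334] ((0.6113919615745544, 0.13879555463790894), 0.027267495170235634)
scene 0.4535 0.1535 108 [0.4578 0.1557 0.0217] ((0.4563789367675781, 0.15327376127243042), 0.0180259570479393)
wrist 0.613 0.14 4863 [0.604  0.1395 0.0331] ((0.6103553175926208, 0.13936544954776764), 0.025835534557700157)
wrist 0.4535 0.1535 1408 [0.4558 0.1561 0.0217] ((0.45458146929740906, 0.15601606667041779), 0.016334014013409615)
```

View pics/s1.png

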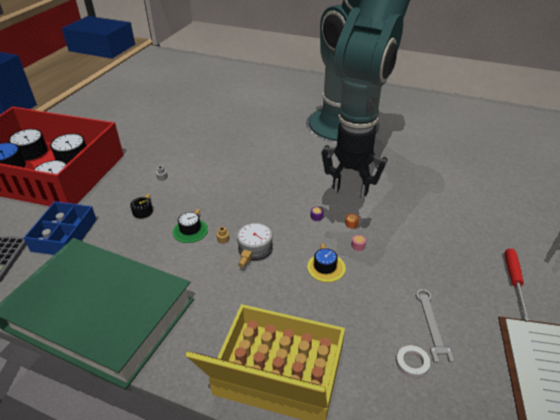

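The scene view shows white on green at (189,223), brass at (223,235) between white and the master, and blue on yellow at (325,261). Orange is at (352,221), with purple and pink clear of it. Next is the marker.

Request:
carry_out:
  grip: [0.3,0.3,0.3,0.3,0.3,0.3,-1,-1,-1,-1]
  slide:
    - [-0.32,-0.033,0]
    - [-0.32,-0.033,0]
    - [-0.32,-0.033,0.3]
    - [-0.32,-0.033,0.7]
    - [-0.32,-0.033,0.95]
    - [-0.32,-0.033,0.95]
    - [-0.32,-0.033,0.95]
    - [-0.32,-0.033,0.95]
    - [-0.32,-0.033,0.95]
    - [-0.32,-0.033,0.95]
  turn: [0,0,0,0,0,0,0,0,0,0]
  grip_force: 30

```text
time_s: 18.5
eef_pos: [0.4544, 0.1553, 0.0074]
eef_rot: [-3.14, 0.001, -0.005]
ft_force: [0.4, -1.0, 6.4]
opening: 0.357
grasp_force: 30.1
```

Request:
carry_out:
  grip: [-1,-1,-1,-1,-1,-1]
  slide:
    - [0,0,-0.3]
    - [0,0,-0.75]
    - [0.3,0.05,-0.75]
    - [0.5,0.12,-0.75]
    - [0.5,0.12,-0.75]
    - [0.5,0.12,-0.75]
  turn: [0,0,0,0,0,0]

```text
time_s: 19.25
eef_pos: [0.5119, 0.1408, 0.0959]
eef_rot: [-3.141, 0.0, 0.002]
ft_force: [0.9, 0.1, 0.3]
opening: 0.359
grasp_force: 29.9
```

```bash
python3 -c "
from h import *
go(.6115,.139,.042,90)"
```

```text
slide [0.831 0.015 0.448] turn -0.0 yaw -90.0 pos [0.5119 0.1408 0.0959] tilt -1.0
```

Request:
carry_out:
  grip: [-1,-1,-1,-1,-1,-1,-1,-1]
  slide:
    - [0.4,0.01,0]
    - [0.82,0.015,0]
    - [0.82,0.015,0]
    - [0.82,0.015,0.2]
    - [0.82,0.015,0.4]
    - [0.82,0.015,0.45]
    - [0.82,0.015,0.45]
    - [0.82,0.015,0.45]
  turn: [0,0,0,0,0,0,0,0]

```text
time_s: 20.25
eef_pos: [0.6109, 0.1388, 0.0417]
eef_rot: [3.142, -0.0, -0.001]
ft_force: [-0.1, 1.1, -0.5]
opening: 0.357
grasp_force: 30.0
```

Request:
carry_out:
  grip: [-1,-1,0.2,0.2,0.2,0.2,0.2,0.2,0.2]
  slide:
    - [0,0,0.01]
    - [0,0,0.01]
    - [0,0,0.01]
    - [0,0,0.01]
    - [0,0,0.01]
    - [0,0,-0.2]
    - [0,0,-0.5]
    - [0,0,-0.9]
    - [0,0,-0.9]
  turn: [0,0,0,0,0,0,0,0,0]

```text
time_s: 21.38
eef_pos: [0.614, 0.1388, 0.1541]
eef_rot: [-3.139, 0.001, -0.011]
ft_force: [-0.7, -0.0, -0.7]
opening: 0.602
grasp_force: 0.0
```

Request:
carry_out:
  grip: [0.5,0.5,0.5,0.5,0.5]
  slide:
    - [-0.4,0,0]
    - [-0.8,0,0]
    - [-1,0,0]
    - [-1,0,0]
    - [-1,0,0]
  turn: [0,0,0,0,0]

```text
time_s: 22.0
eef_pos: [0.4924, 0.139, 0.1502]
eef_rot: [3.141, 0.0, 0.002]
ft_force: [0.6, -0.4, 0.5]
opening: 0.748
grasp_force: 0.0
```

Request:
carry_out:
  grip: [1,1,1,1,1]
  slide:
    - [-0.3,-0.4,-0.3]
    - [-0.4,-0.8,-0.5]
    - [-0.4,-1,-0.5]
    - [-0.4,-1,-0.5]
    - [-0.4,-1,-0.5]
  turn: [0,0,0,0,0]

```text
time_s: 22.62
eef_pos: [0.4442, 0.2568, 0.2094]
eef_rot: [3.139, -0.005, -0.0]
ft_force: [-0.7, -0.4, -0.1]
opening: 0.997
grasp_force: 0.0
```

```bash
python3 - <<'E'
from h import *
im,d,c=shot("top"); P=cloud(d,c);cv2.imwrite("pics/top2.png",im[:,:,::-1])
im,d,c=shot("scene"); Q=cloud(d,c)
for n,p in (("top",P),("scene",Q)):
  for k,x,y,z,r in (("white",.617,-.2,.033,.026),("brass",.616,-.112,.034,.01),("blue",.613,.14,.033,.026),("marker",.612,.14,.055,.016)):
    m=(abs(p[...,2]-z)<.005)&(np.hypot(p[...,0]-x,p[...,1]-y)<r*1.4)
    print(n,k,m.sum(),p[m].mean(0).round(4) if m.sum() else 0,cv2.minEnclosingCircle(p[m][:,:2].astype(np.float32)) if m.sum() else 0)
E
```

```text
top white 427 [ 0.6106 -0.2026  0.0337] ((0.6109386086463928, -0.20306403934955597), 0.026063725352287292)
top brass 63 [ 0.6143 -0.1119  0.0339] ((0.6148642301559448, -0.11232715845108032), 0.00948617234826088)
top blue 249 [0.6058 0.1347 0.0331] ((0.6093623638153076, 0.13718153536319733), 0.02628549560904503)
top marker 179 [0.6094 0.1363 0.0554] ((0.609790027141571, 0.13703668117523193), 0.0160099845379591)
scene white 275 [ 0.6152 -0.1995  0.0335] ((0.6125476956367493, -0.2026141881942749), 0.027704253792762756)
scene brass 45 [ 0.6181 -0.1099  0.034 ] ((0.6173223257064819, -0.11054597795009613), 0.010246551595628262)
scene blue 198 [0.6217 0.14   0.0332] ((0.6137515902519226, 0.13818606734275818), 0.026624610647559166)
scene marker 145 [0.6137 0.1387 0.0551] ((0.6113728880882263, 0.13973312079906464), 0.01711004041135311)
```

View pics/top2.png

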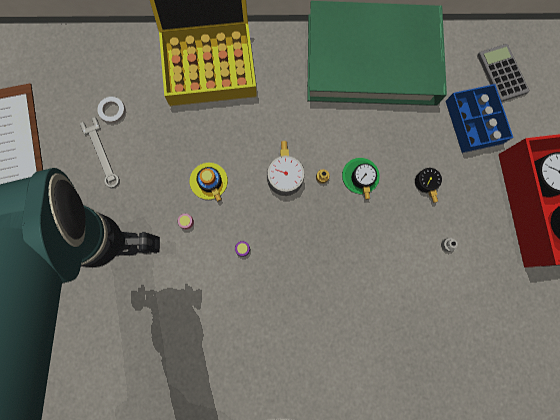

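The top view shows every part in place: white on green at (364,175), brass at (323,176), and blue with the marker on yellow at (208,178). Black and steel have not moved. The largest offset is white, about 6 mm from its pad's centre against 13 mm allowed.

```bash
python3 -c "
from bench import env
print(env.sign_off())"
```

```text
the job is handed in; nothing more can be done
None
```

The layout is complete and handed in at about 23 s of the 104 s allowed: all four parts measured inside their tolerances and were released, the black-dial gauge and steel adapter were left in place, and sign-off returned no verdict.

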